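# Set up the marking machine and hold the bar in the notch

## Task

Get the bench marking machine going on the silver bar: on its control box press, one at a time, the home button (the small one at the left of the far row, seen from the robot), then the middle one of the three programme buttons in the near row, then the large start button, and no other. Only then take the carriage by its black upright knob and slide it towards the marking head until you feel the ball click into the notch; stop there without running on past it. Finish while still gripping the knob, holding the carriage still in the notch (do not let go: the machine's hammering would shake it out), and leave the other things on the bench alone.

Things in the scene. Friction and masses are not known exactly. Their poses are not given: they have to be found in the camera images.
- control_box: Control box of the marking machine: grey case 150 (x) x 220 (y) x 65 mm high, black flat top, fixed at the robot's right. Origin: centre of its underside; +x points away from the robot, +y to its left. On top, five upright push buttons in steel collars (12 mm high, 8 mm wider all round): near row three small, far row one small (left) and one large (right); left as the robot sees it.
- marker: Bench marking machine: grey base plate 200 (x) x 460 (y) x 25 mm, fixed at the robot's left. Origin: centre of its underside; +x points away from the robot, +y to its left and along the rail (at x = -30 mm) towards the marking head. The white head, 110 x 100 mm, hangs over the rail at y = 80 to 180 mm, underside 158 mm above the bench, stylus below it; column 430 mm tall at its far left.
- knob_grip (a point): Grip knob of the sliding carriage: upright black cylinder, 26 mm across, 50 mm high, on a foot 36 mm wide and 4 mm thick. This point is on its axis, 88 mm above the bench (knob top 111 mm). It stands on the aluminium carriage plate, 70 mm wide, top 57 mm above the bench; its axes are the machine's. Nest and silver bar begin 143 mm from it towards the head.
- carriage (a joint): Travel of the carriage along the machine's +y, m: 0 at its outer end, grows towards the marking head, 0.15 at the far end stop. It slides freely with 1 to 3 N of drag; mass about 0.65 kg.
- plunger (a point): Where the ball of the carriage's spring plunger rides on the index strip, 38 mm above the bench. It is under the upright brass plunger body (top 77 mm above the bench), on the carriage, 50 mm towards the head and 55 mm away from the robot (machine +y, +x) from the knob's axis.
- notch (a point): The notch: one cross groove 7 mm wide in the steel index strip (16 x 270 mm, top 38 mm above the bench) beside the rail; the strip sits differently along the rail each time. Point: middle of the groove's mouth; y axis along the slide to the head. The ball clicks in within 3.5 mm of it: nothing before, a small pull forward, then a firm stop; pushing on out takes about 13 N.
- home_top (a point): Middle of the top face of the home button, a small grey round button 20 mm across, far row, left end; 87 mm above the bench when up.
- home (a joint): How far the home button is down, m: 0 up, 0.006 fully down. It counts as pressed beyond 0.004; it springs back; fully down takes 5 N.
- prog_left_top (a point): Middle of the top face of the left programme button (not used here), a small grey round button 20 mm across, near row, left end; 87 mm above the bench when up.
- prog_left (a joint): How far the left programme button (not used here) is down, m: 0 up, 0.006 fully down. It counts as pressed beyond 0.004; it springs back; fully down takes 5 N.
- prog_mid_top (a point): Middle of the top face of the middle programme button, a small grey round button 20 mm across, middle of the near row; 87 mm above the bench when up.
- prog_mid (a joint): How far the middle programme button is down, m: 0 up, 0.006 fully down. It counts as pressed beyond 0.004; it springs back; fully down takes 5 N.
- prog_right_top (a point): Middle of the top face of the right programme button (not used here), a small grey round button 20 mm across, near row, right end; 87 mm above the bench when up.
- prog_right (a joint): How far the right programme button (not used here) is down, m: 0 up, 0.006 fully down. It counts as pressed beyond 0.004; it springs back; fully down takes 5 N.
- start_top (a point): Middle of the top face of the start button, the one large grey round button, 34 mm across, far row, right end; 87 mm above the bench when up.
- start (a joint): How far the start button is down, m: 0 up, 0.006 fully down. It counts as pressed beyond 0.004; it springs back; fully down takes 5 N.
- flux_bottle: Bystander: a white plastic bottle, 44 mm across and about 85 mm tall. Origin near the middle of its underside. Leave it alone.
- charcoal: Bystander: a black charcoal soldering block, 70 x 140 x 32 mm. Origin near the middle of its underside. Leave it alone.
- graver: Bystander: a small wood-handled hand tool lying flat, 120 mm long and 26 mm across, between the control box and the machine. Origin near the middle of its underside. Leave it alone.
- pliers: Bystander: small pliers with dipped handles lying flat, 130 mm long, 11 mm high. Origin near the middle of its underside. Leave it alone.
- tape_roll: Bystander: a dark roll of tape lying flat, 68 mm across, 24 mm high. Origin near the middle of its underside. Leave it alone.
- hammer: Bystander: a wood-handled brass hammer lying flat, 230 mm long, 26 mm high. Origin near the middle of its underside. Leave it alone.
- third_hand: Bystander: a third-hand soldering clamp on a 72 mm round iron foot, about 95 mm tall with a tweezer arm reaching 95 mm to one side. Origin near the middle of its underside. Leave it alone.

How it is judged:
By the outcome, as a careful person would: the job done as asked, in the order asked, and still so for the second after the job is handed in, while the arm keeps its last pose, push and grip.
It also fails if it takes over 64 s, if anything falls off the work surface, if the arm or the gripper's body presses on something with over 40 N, if the wrist force passes 120 N, or if a joint passes its speed limit or range.

## Robot

A 7-joint arm with a two-finger parallel gripper is mounted at the origin on the work surface. World frame = base frame: x ahead of the robot, y to its left, z up, the work surface at z = 0. Lengths are in m, angles in rad, forces in N, time in s.
With the tool pointing down it reaches from about 0.425 to 0.95 m from the base axis. Payload 4.7 kg.
Tool frame: the origin (TCP) lies midway between the tips of the shut fingers; the grasp point (between the pads) lies 19 mm behind it (manip.pinch_z is the distance from the TCP to the grasp point, in m); z points along the fingers, y is the line along which they close (so a half turn about z gives the same grasp; the last joint's range is limited). The gripper opens to 85 mm and grips with 20 to 120 N. Pads are 22 mm wide; open, the fingers measure 114 mm over their backs; the gripper's body (76 mm by 85 mm) begins 54 mm behind the grasp point. The pads swing forward as they close: fully open they stand 13 mm farther back than shut.
Start: joints at [-1.231, 0.469, -0.049, 1.532, 0.024, 1.141, -0.082], TCP at [0.243, 0.63, 0.211] pointing down, gripper open.
Joint ranges: [-2.59, 2.59], [-0.33, 1.99], [-1.39, 1.29], [0.1, 2.45], [-1.04, 4.18], [0.21, 1.99], [-2.66, 2.66]. Speed limits (rad/s): [2.57, 2.57, 3.14, 3.14, 3.14, 3.14, 3.14].

## Interface

Orientations are given as a unit quaternion [w, x, y, z].
In Python, from bench import manip gives the robot as it stands.
- The arm moves only by the shell command python3 -m jog [OPENING] [FORCE], which reads ROWS from standard input. ROWS is a JSON object whose key "moves" holds a list of rows, 1 to 12 of them, each of 4 numbers: dx, dy, dz in m, then a turn about the tool's z in rad; each row shifts and turns the commanded pose from where the row before left it, along the tool's axes as they then stand; what a row does not reach is not made up. A row lasts 1/8 s, in which the tool goes at most 0.0625 m and 0.188 rad, less where a joint would pass 70% of its speed; a pose out of reach is approached as far as the arm can. OPENING is the finger opening in m, set as the command begins (- or left out keeps the last). The fingers move at their own pace and stop on an object; FORCE is the grip in N (left out, the last holds). Time passes only in rows, so rows that do not move let the fingers close. It prints the time, the measured TCP pose, the force, the opening and the grip force at its end. Input that does not fit is refused with a message, and nothing moves.
- manip.sense(): the state, without advancing time (a new reading comes with each control period).
- manip.snapshot(name): name is "scene" or "side" or "wrist"; returns a dict with "frame" (480x640x3 uint8, blue, green, red), "fx", "fy", "cx", "cy" (pixels), "eye" and "rotation" of the camera in the world. Camera axes: x right, y down, z forward; pixel columns grow to the right and rows downward; lengths in m; the calibration is good to about 2 mm. The wrist camera is an equidistant fisheye: a pixel r from the principal point sees the ray r / f radians off the axis. A picture is of the moment at which its call begins. There is no depth.
- manip.close_job(): hands the job in; it is judged then, once.
The state is a dict: "clock": time; "q": joint angles; "qd": joint speeds; "joint_efforts": joint torques, N m; "tool_pos": TCP position; "tcp_rot": TCP orientation; "force": force on the tool from outside, world axes, zero at the start; "ft_torque": the same for the moment, N m; "width": finger opening in m; "grasp_force": force on a finger pad.
Only numpy, scipy, OpenCV 4.12 (cv2) and the standard library are available. Lean on these libraries where they do the work, as an engineer would, in place of code of your own. Each camera call takes 0.05 s, during which the arm holds its last target. There are 200 camera calls.

## Working session

There is one attempt and no reset: what is moved stays moved. The work goes in short steps, Python scripts to look and compute and a shell command to move; the robot and the scene stay as the last step left them, time stands still between calls to the robot, and variables do not carry over. Pictures are saved under pics/ and viewed, at most 10 in all, crops included, and the job is handed in when it is done.

```bash
ls; mkdir -p pics
cat > h.py <<'E'
import numpy as np,cv2
from bench import manip
from scipy.spatial.transform import Rotation as R
def snap(n,f=None):
    s=manip.snapshot(n)
    if f: cv2.imwrite('pics/'+f,s['frame'])
    return s
def ray(s,u,v,wrist=False):
    x=(u-s['cx'])/s['fx'];y=(v-s['cy'])/s['fy']
    if wrist:
        r=np.hypot(x,y); d=np.array([x/r*np.sin(r),y/r*np.sin(r),np.cos(r)]) if r>0 else np.array([0,0,1.])
    else: d=np.array([x,y,1.])
    return np.array(s['eye']),np.array(s['rotation'])@d
def onplane(s,u,v,z,wrist=False):
    e,d=ray(s,u,v,wrist); return e+d*(z-e[2])/d[2]
E
python3 - <<'E'
from h import *
import pickle
for n in ['scene','side','wrist']:
    s=snap(n,n+'0.png'); pickle.dump(s,open(n+'0.pkl','wb'))
    print(n,s['fx'],s['cx'],s['cy'],s['eye'],np.round(s['rotation'],3).tolist() if hasattr(s['rotation'],'tolist') else s['rotation'])
st=manip.sense();print(st['tool_pos'],st['tcp_rot'],st['force'],st['width'],st['clock'],manip.pinch_z)
E
```

```text
pics
scene 586.6090537875026 325.4534201868366 242.73918790573515 [1.5577196  0.5378436  0.94952102] [-0.22, 0.443, 0.772, -0.399]
side 482.6926192809472 326.2994464083871 235.78410423256358 [-0.05478965 -0.875483    0.89789548] [-0.4, 0.858, -0.29, 0.139]
wrist 371.64829954431775 314.93987754185923 234.42157157808177 [0.17638728 0.65611247 0.37226575] [0.118, 0.816, 0.56, 0.08]
[0.24314587 0.62918508 0.2100152 ] [-1.04601745e-04  1.83330024e-01  9.83051147e-01 -7.30747709e-04] [ 0.35953952 -0.18700824  0.6022308 ] 0.08543944252519631 0.15 0.0187
```

View pics/scene0.png

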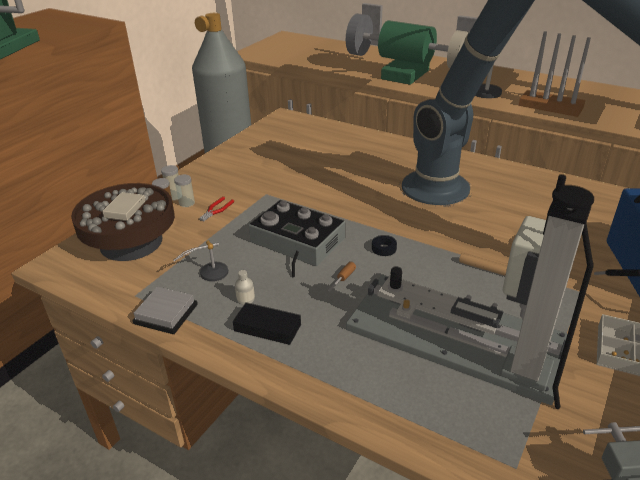

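View pics/side0.png

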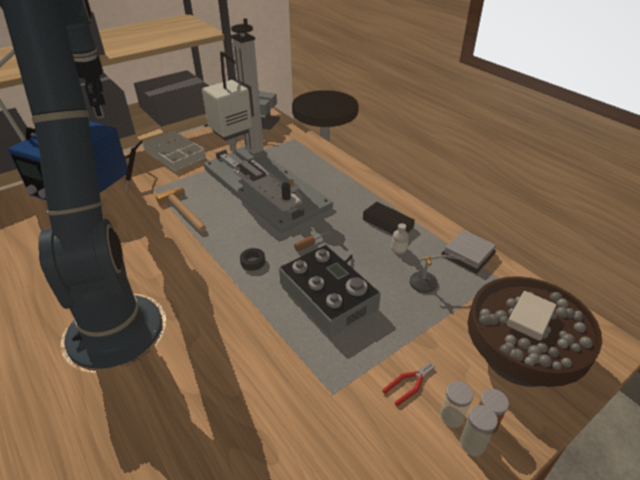

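View pics/wrist0.png

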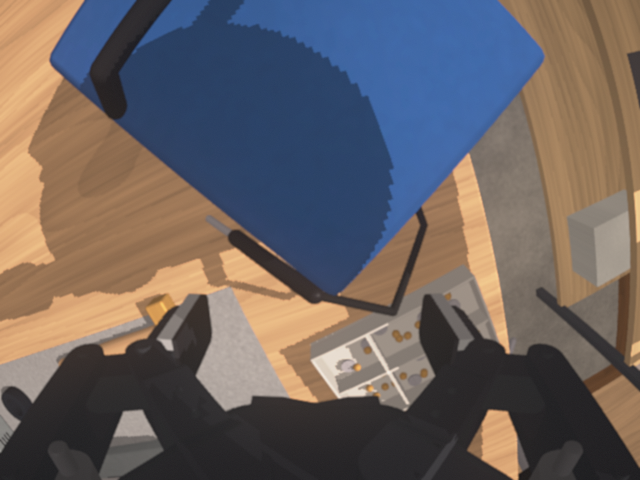

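The scene view shows the control box with near-row buttons at about (283,206), (304,213) and (326,220), start (the large one) at (269,219) and home at (312,233). The knob is at (396,277). In the side view the near row is (300,266), (316,283), (334,299), with home at (322,255), start at (357,285) and the knob at (286,190). The wrist camera is currently looking at the blue box and parts tray.

```bash
sed -i "s/return np.array(s\['eye'\]),np.array(s\['rotation'\])@d/q=s['rotation']; return np.array(s['eye']),R.from_quat([q[1],q[2],q[3],q[0]]).apply(d)/" h.py
cat >> h.py <<'E'
def tri(rs):
    A=np.zeros((3,3));b=np.zeros(3)
    for e,d in rs:
        d=d/np.linalg.norm(d);P=np.eye(3)-np.outer(d,d);A+=P;b+=P@e
    p=np.linalg.solve(A,b)
    return p,[np.linalg.norm(np.cross(p-e,d/np.linalg.norm(d))) for e,d in rs]
E
python3 - <<'E'
from h import *
import pickle
S={n:pickle.load(open(n+'0.pkl','rb')) for n in ['scene','side']}
px={'home':[(312,233),(322,255)],'pl':[(326,220),(300,266)],'pm':[(304,213),(316,283)],'pr':[(283,206),(334,299)],'start':[(269,219),(357,285)],'knobtop':[(396,268),(286,183)]}
for k,(a,b) in px.items():
    p,r=tri([ray(S['scene'],*a),ray(S['side'],*b)])
    z=.111 if k=='knobtop' else .087
    print(k,np.round(p,3),np.round(r,4),np.round(onplane(S['scene'],*a,z)[:2],3),np.round(onplane(S['side'],*b,z)[:2],3))
a=cv2.resize(S['scene']['frame'][190:250,240:350],None,fx=6,fy=6,interpolation=cv2.INTER_CUBIC)
b=cv2.resize(S['side']['frame'][240:315,275:385],None,fx=6,fy=6,interpolation=cv2.INTER_CUBIC)
im=np.vstack([a,b])[:,:]
cv2.imwrite('pics/box.png',cv2.resize(im,(480,589)))
print(im.shape)
E
```

```text
home [ 0.498 -0.148  0.071] [0.0001 0.0001] [ 0.517 -0.136] [ 0.487 -0.162]
pl [ 0.429 -0.147  0.072] [0.0008 0.0008] [ 0.447 -0.135] [ 0.42  -0.162]
pm [ 0.426 -0.218  0.071] [0. 0.] [ 0.447 -0.204] [ 0.417 -0.232]
pr [ 0.427 -0.287  0.073] [0.0003 0.0003] [ 0.446 -0.274] [ 0.419 -0.297]
start [ 0.5   -0.284  0.072] [0.0003 0.0003] [ 0.518 -0.27 ] [ 0.489 -0.295]
knobtop [0.574 0.127 0.114] [0.0002 0.0002] [0.57  0.125] [0.576 0.13 ]
(810, 660, 3)
```

View pics/box.png

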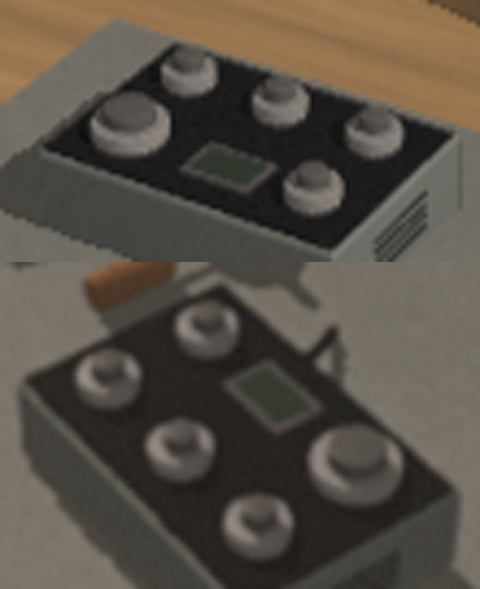

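Upper half is the scene view, lower half the side view. The dark button faces sit above their pale collars: in the scene crop home is at (314,173), prog_mid (280,88) and start (129,110). In the side crop home is at (208,317), prog_mid (180,437) and start (357,449).

Run:
```python
from h import *
import pickle
S={n:pickle.load(open(n+'0.pkl','rb')) for n in ['scene','side']}
k=480/660*6
px={'home':[(314,173),(208,317)],'pl':[(374,121),(110,366)],'pm':[(280,88),(180,437)],'pr':[(189,56),(259,513)],'start':[(129,110),(357,449)]}
for n,(a,b) in px.items():
    a=(a[0]/k+239.5,a[1]/k+189.5);b=(b[0]/k+274.5,(b[1]-261.8)/k+239.5)
    p,r=tri([ray(S['scene'],*a),ray(S['side'],*b)])
    print(n,np.round(p,3),np.round(r,4),np.round(onplane(S['scene'],*a,.087)[:2],3),np.round(onplane(S['side'],*b,.087)[:2],3))
q=manip.sense()['tcp_rot'];M=R.from_quat([q[1],q[2],q[3],q[0]]).as_matrix();print(np.round(M,3))
p=manip.sense()['tool_pos']
print(M.T@(np.array([.502,-.143,.2])-p))
```

```text
home [ 0.497 -0.15   0.082] [0.0001 0.0001] [ 0.503 -0.146] [ 0.494 -0.154]
pl [ 0.429 -0.148  0.081] [0.0003 0.0003] [ 0.437 -0.144] [ 0.425 -0.154]
pm [ 0.426 -0.218  0.082] [0.0005 0.0005] [ 0.434 -0.214] [ 0.423 -0.222]
pr [ 0.425 -0.289  0.083] [0. 0.] [ 0.43  -0.285] [ 0.422 -0.292]
start [ 0.496 -0.285  0.083] [0.0005 0.0005] [ 0.501 -0.282] [ 0.493 -0.287]
[[-0.933  0.36  -0.   ]
 [ 0.36   0.933 -0.001]
 [-0.    -0.001 -1.   ]]
[-0.5197842  -0.62696057  0.0109724 ]
```

```bash
echo '{"moves": [[0, 0, -0.02, -0.184], [0, 0, -0.02, -0.184], [-0.02, -0.045, 0, 0], [-0.02, -0.045, 0, 0], [-0.02, -0.045, 0, 0], [-0.02, -0.045, 0, 0], [-0.02, -0.045, 0, 0], [-0.02, -0.045, 0, 0], [-0.02, -0.045, 0, 0], [-0.02, -0.045, 0, 0]]}' | python3 -m jog 0 20
```

```text
clock: 1.4
tool_pos: [0.4034, 0.2678, 0.2507]
tcp_rot: [-0.0, 0.0, 1.0, 0.0]
force: [0.4, 0.7, 0.7]
width: 0.0002
grasp_force: 0.0
```

```bash
echo '{"moves": [[-0.01, -0.046, 0, 0], [-0.01, -0.046, 0, 0], [-0.01, -0.046, 0, 0], [-0.01, -0.046, 0, 0], [-0.01, -0.046, 0, 0], [-0.01, -0.046, 0, 0], [-0.01, -0.046, 0, 0], [-0.012, -0.048, 0, 0], [-0.012, -0.048, 0, 0], [0, 0, 0.03, 0], [0, 0, 0, 0]]}' | python3 -m jog
python3 - <<'E'
from h import *
import pickle
s=snap('wrist','w1.png');pickle.dump(s,open('w1.pkl','wb'))
E
```

```text
clock: 2.78
tool_pos: [0.4949, -0.1483, 0.2188]
tcp_rot: [-0.003, 0.001, 1.0, 0.0]
force: [-0.2, 0.8, 0.2]
width: 0.0001
grasp_force: 0.0
```

View pics/w1.png

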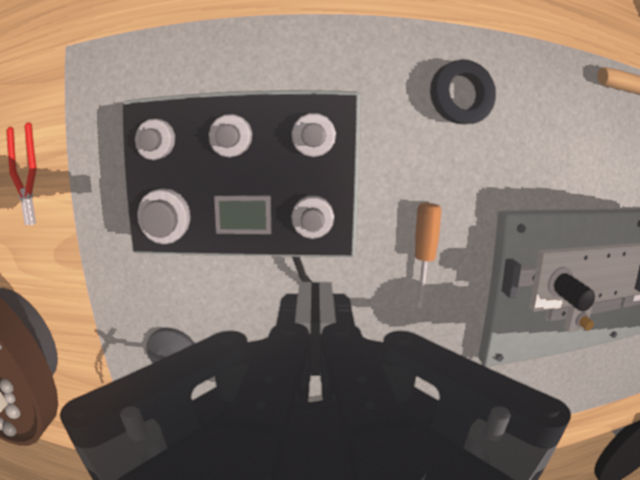

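The wrist view shows the button tops at home (313,219), prog_mid (229,135) and start (158,218), with prog_left at (314,134) and prog_right at (151,138). The knob top is at about (563,281).

Run:
```python
from h import *
import pickle
s=pickle.load(open('w1.pkl','rb'))
S={n:pickle.load(open(n+'0.pkl','rb')) for n in ['scene','side']}
for n,u,v,z in [('home',313,219,.087),('pm',229,135,.087),('start',158,218,.087),('pl',314,134,.087),('pr',151,138,.087),('knobtop',564,283,.111),('plunger',587,323,.077),('basecorner',497,212,.025),('c2',482,363,.025)]:
    print(n,np.round(onplane(s,u,v,z,True),4))
```

```text
home [ 0.4957 -0.1489  0.087 ]
pm [ 0.4263 -0.2156  0.087 ]
start [ 0.4938 -0.2832  0.087 ]
pl [ 0.427  -0.1479  0.087 ]
pr [ 0.4247 -0.2843  0.087 ]
knobtop [0.5501 0.0881 0.111 ]
plunger [0.6206 0.1725 0.077 ]
basecorner [0.502  0.0473 0.025 ]
c2 [0.6959 0.0635 0.025 ]
```

```bash
echo '{"moves": [[-0.001, 0, 0.05, 0], [0, 0, 0.05, 0], [0, 0, 0.02, 0], [0, 0, 0.008, 0], [0, 0, 0, 0]]}' | python3 -m jog; echo '{"moves": [[0, 0, 0.003, 0], [0, 0, 0.003, 0], [0, 0, 0.003, 0], [0, 0, 0, 0]]}' | python3 -m jog
```

```text
clock: 3.45
tool_pos: [0.4985, -0.1482, 0.0936]
tcp_rot: [0.001, -0.0, 1.0, 0.0]
force: [0.2, -0.3, 1.2]
width: -0.0003
grasp_force: 0.0
clock: 3.95
tool_pos: [0.4975, -0.1485, 0.0836]
tcp_rot: [-0.0, 0.0, 1.0, 0.0]
force: [0.2, -0.6, 0.1]
width: 0.0001
grasp_force: 0.0
```

```bash
echo '{"moves": [[0, 0, 0.002, 0], [0, 0, 0, 0], [0, 0, 0, 0]]}' | python3 -m jog; echo '{"moves": [[0, 0, 0.001, 0], [0, 0, 0, 0], [0, 0, 0, 0]]}' | python3 -m jog;echo '{"moves": [[0, 0, 0.001, 0], [0, 0, 0, 0], [0, 0, 0, 0]]}' | python3 -m jog
```

```text
clock: 4.32
tool_pos: [0.4977, -0.1486, 0.0818]
tcp_rot: [-0.0, 0.0, 1.0, 0.0]
force: [0.2, 0.3, -0.1]
width: -0.0001
grasp_force: 0.0
clock: 4.7
tool_pos: [0.4977, -0.1486, 0.0808]
tcp_rot: [0.0, 0.0, 1.0, 0.0]
force: [0.5, 0.4, 0.1]
width: 0.0002
grasp_force: 0.0
clock: 5.08
tool_pos: [0.4977, -0.1486, 0.0798]
tcp_rot: [-0.0, 0.0, 1.0, 0.0]
force: [-0.3, -0.2, 0.3]
width: 0.0001
grasp_force: 0.0
```

Run:
```python
from h import *
s=snap('scene');a=cv2.resize(s['frame'][170:260,240:360],None,fx=3.3,fy=3.3,interpolation=cv2.INTER_CUBIC)
t=snap('side');b=cv2.resize(t['frame'][220:310,265:385],None,fx=3.3,fy=3.3,interpolation=cv2.INTER_CUBIC)
w=snap('wrist')
c=cv2.resize(w['frame'][150:420,180:460],(396,382))
im=np.hstack([a,b]);im=np.vstack([im,np.hstack([c,c*0])])[:600]
cv2.imwrite('pics/p2.png',im);print(im.shape,manip.sense()['force'])
```

```text
(600, 792, 3) [-0.58174895 -0.26907298  0.05986178]
```

View pics/p2.png

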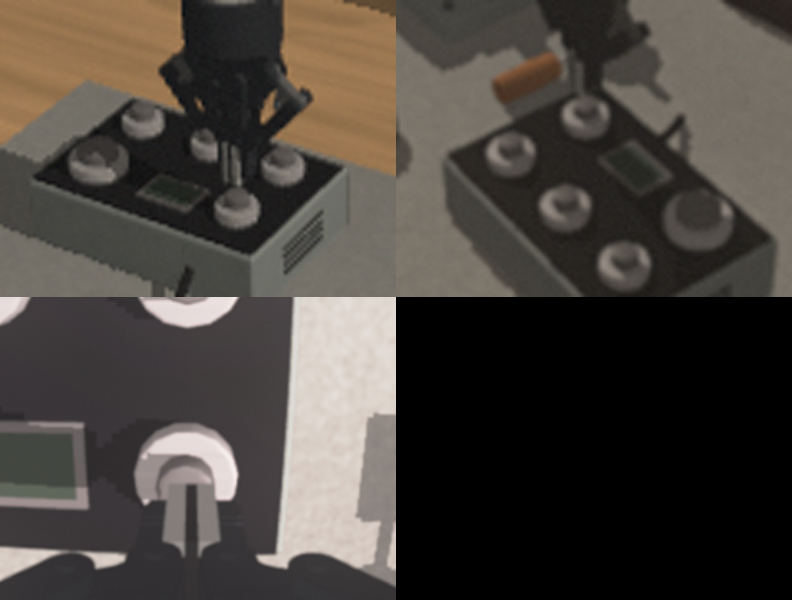

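The fingertips appear right over the home button (about (237,190) in the scene crop) but not yet touching it. I'll carry on down in small steps.

```bash
echo '{"moves": [[0, 0, 0.0015, 0], [0, 0, 0, 0], [0, 0, 0, 0]]}' | python3 -m jog; echo '{"moves": [[0, 0, 0.0015, 0], [0, 0, 0, 0], [0, 0, 0, 0]]}' | python3 -m jog
```

```text
clock: 5.6
tool_pos: [0.4977, -0.1485, 0.0783]
tcp_rot: [-0.0, 0.0, 1.0, 0.0]
force: [0.5, 0.1, 0.4]
width: 0.0006
grasp_force: 0.0
clock: 5.98
tool_pos: [0.4977, -0.1485, 0.0767]
tcp_rot: [-0.0, 0.0, 1.0, 0.0]
force: [-0.1, 0.2, 0.9]
width: 0.0003
grasp_force: 0.0
```

```bash
echo '{"moves": [[0, 0, 0.0015, 0], [0, 0, 0, 0], [0, 0, 0, 0]]}' | python3 -m jog; echo '{"moves": [[0, 0, 0.0015, 0], [0, 0, 0, 0], [0, 0, 0, 0]]}' | python3 -m jog
```

```text
clock: 6.35
tool_pos: [0.4977, -0.1485, 0.0752]
tcp_rot: [-0.0, 0.0, 1.0, 0.0]
force: [-0.2, 0.1, -0.2]
width: 0.0003
grasp_force: 0.0
clock: 6.72
tool_pos: [0.4977, -0.1486, 0.0737]
tcp_rot: [-0.0, 0.0, 1.0, 0.0]
force: [0.0, -0.3, 0.1]
width: 0.0
grasp_force: 0.0
```

Run:
```python
from h import *
import pickle
s=snap('scene');pickle.dump(s,open('s3.pkl','wb'));a=cv2.resize(s['frame'][205:245,285:340],None,fx=7,fy=7,interpolation=cv2.INTER_CUBIC)
t=snap('side');pickle.dump(t,open('t3.pkl','wb'));b=cv2.resize(t['frame'][230:275,300:355],None,fx=7,fy=7,interpolation=cv2.INTER_CUBIC)
w=snap('wrist');pickle.dump(w,open('w3.pkl','wb'))
c=cv2.resize(w['frame'][190:340,240:390],(400,400))
im=np.vstack([a,b]);im=np.hstack([im,np.vstack([c,np.zeros((im.shape[0]-400,400,3),np.uint8)])])
cv2.imwrite('pics/p3.png',im);print(im.shape,manip.sense()['joint_efforts'])
```

```text
(595, 785, 3) [ 1.79940340e-03 -3.83995128e+01  3.74381773e+00 -1.69555914e+01
  8.05821066e-03  8.82854511e-04 -2.85813383e-05]
```

View pics/p3.png

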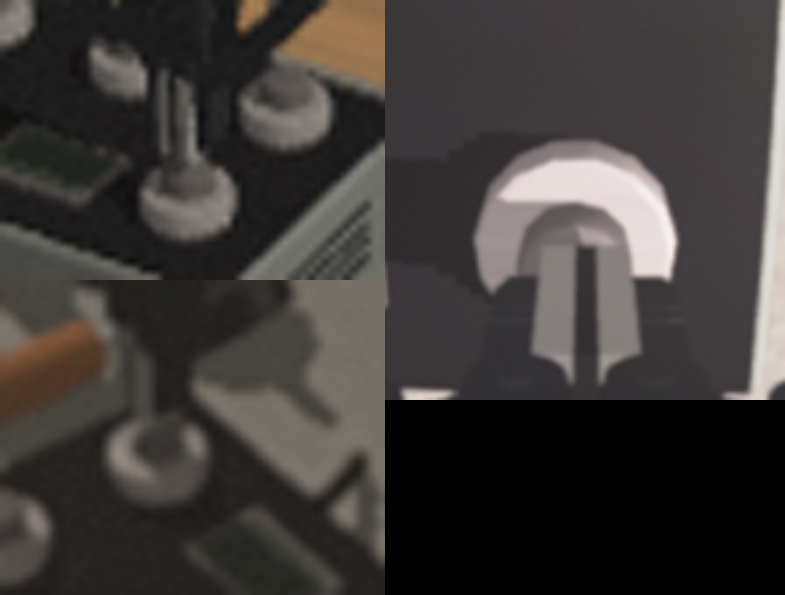

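Both fixed views show the fingertip ends slightly above the button face: scene crop tip (181,167) against face (181,178), side crop tip (143,412) against face (157,440). I'll triangulate both to get the gap.

Run:
```python
from h import *
import pickle
s=pickle.load(open('s3.pkl','rb'));t=pickle.load(open('t3.pkl','rb'));w=pickle.load(open('w3.pkl','rb'))
A=lambda x,y:(x/7+284.5,y/7+204.5)
B=lambda x,y:(x/7+299.5,(y-280)/7+229.5)
for n,a,b in [('tip',A(181,167),B(143,412)),('btn',A(181,180),B(158,441))]:
    p,r=tri([ray(s,*a),ray(t,*b)]);print(n,p.round(4),np.round(r,4))
C=lambda x,y:((x-385)*150/400+239.5,y*150/400+189.5)
# wrist: button centre ~ circle (573,258), tip line (585,244)
for z in(.077,.082,.087):print(z,onplane(w,*C(573,258),z,True).round(4),'tip',onplane(w,*C(585,244),z,True).round(4))
e=R.from_quat(np.array(w['rotation'])[[1,2,3,0]]);
for z in (.0737,.09):
  d=e.inv().apply(np.array([.4977,-.1485,z])-w['eye']);r=np.arctan2(np.hypot(d[0],d[1]),d[2]);u=d[:2]/np.hypot(d[0],d[1])*r*w['fx']+[w['cx'],w['cy']]
  print('TCP in crop',(u-[239.5,189.5])*400/150+[385,0])
```

```text
tip [ 0.4991 -0.1458  0.0892] [0.0053 0.0053]
btn [ 0.4984 -0.1503  0.0801] [0.0019 0.0019]
0.077 [ 0.4981 -0.1499  0.077 ] tip [ 0.4954 -0.1478  0.077 ]
0.082 [ 0.4958 -0.1498  0.082 ] tip [ 0.4932 -0.1478  0.082 ]
0.087 [ 0.4935 -0.1498  0.087 ] tip [ 0.491  -0.1478  0.087 ]
TCP in crop [581.1407845  248.56137001]
TCP in crop [580.67723743 288.60234551]
```

```bash
echo '{"moves": [[0, -0.002, 0.002, 0], [0, 0, 0, 0], [0, 0, 0, 0]]}' | python3 -m jog; echo '{"moves": [[0, 0, 0.002, 0], [0, 0, 0, 0], [0, 0, 0, 0]]}' | python3 -m jog;  echo '{"moves": [[0, 0, 0.001, 0], [0, 0, 0, 0], [0, 0, 0, 0]]}' | python3 -m jog
```

```text
clock: 7.25
tool_pos: [0.4976, -0.1506, 0.0717]
tcp_rot: [-0.0, 0.0, 1.0, 0.0]
force: [0.3, 0.4, -0.0]
width: -0.0001
grasp_force: 0.0
clock: 7.62
tool_pos: [0.4977, -0.1505, 0.0697]
tcp_rot: [-0.0, 0.0, 1.0, 0.0]
force: [-0.8, -0.8, 0.3]
width: -0.0002
grasp_force: 0.0
clock: 8.0
tool_pos: [0.4977, -0.1505, 0.0688]
tcp_rot: [0.0, 0.0, 1.0, 0.0]
force: [0.2, -0.8, -0.1]
width: -0.0001
grasp_force: 0.0
```

```bash
for i in 1 2; do :; done; echo '{"moves": [[0, 0, 0.0015, 0], [0, 0, 0, 0], [0, 0, 0, 0]]}' | python3 -m jog | grep -E 'pos|^force'; echo '{"moves": [[0, 0, 0.0015, 0], [0, 0, 0, 0], [0, 0, 0, 0]]}' | python3 -m jog| grep -E 'pos|^force';  echo '{"moves": [[0, 0, 0.0015, 0], [0, 0, 0, 0], [0, 0, 0, 0]]}' | python3 -m jog| grep -E 'pos|^force'
```

```text
tool_pos: [0.4977, -0.1505, 0.0673]
force: [0.1, 0.4, -0.3]
tool_pos: [0.4978, -0.1506, 0.0659]
force: [0.5, -0.6, 2.2]
tool_pos: [0.4978, -0.1506, 0.0643]
force: [0.1, 0.0, 2.6]
```

Contact: a springy rise of 2 N or more at reported z of about 0.0665. The fingertips evidently end about 20 mm above the reported TCP. I'll press on to the stop.

```bash
echo '{"moves": [[0, 0, 0.0015, 0], [0, 0, 0, 0], [0, 0, 0, 0]]}' | python3 -m jog | grep -E 'pos|^force'; echo '{"moves": [[0, 0, 0.0015, 0], [0, 0, 0, 0], [0, 0, 0, 0]]}' | python3 -m jog| grep -E 'pos|^force'
python3 - <<'E'
from h import *
import pickle
s=snap('scene');pickle.dump(s,open('s3.pkl','wb'));a=cv2.resize(s['frame'][205:245,285:340],None,fx=7,fy=7,interpolation=cv2.INTER_CUBIC)
t=snap('side');pickle.dump(t,open('t3.pkl','wb'));b=cv2.resize(t['frame'][230:275,300:355],None,fx=7,fy=7,interpolation=cv2.INTER_CUBIC)
w=snap('wrist');pickle.dump(w,open('w3.pkl','wb'))
c=cv2.resize(w['frame'][190:340,240:390],(400,400))
im=np.vstack([a,b]);im=np.hstack([im,np.vstack([c,np.zeros((im.shape[0]-400,400,3),np.uint8)])])
cv2.imwrite('pics/p4.png',im)
E
```

```text
tool_pos: [0.4978, -0.1506, 0.0629]
force: [-0.6, -0.7, 4.6]
tool_pos: [0.4979, -0.1506, 0.0614]
force: [0.2, 0.7, 4.3]
```

View pics/p4.png

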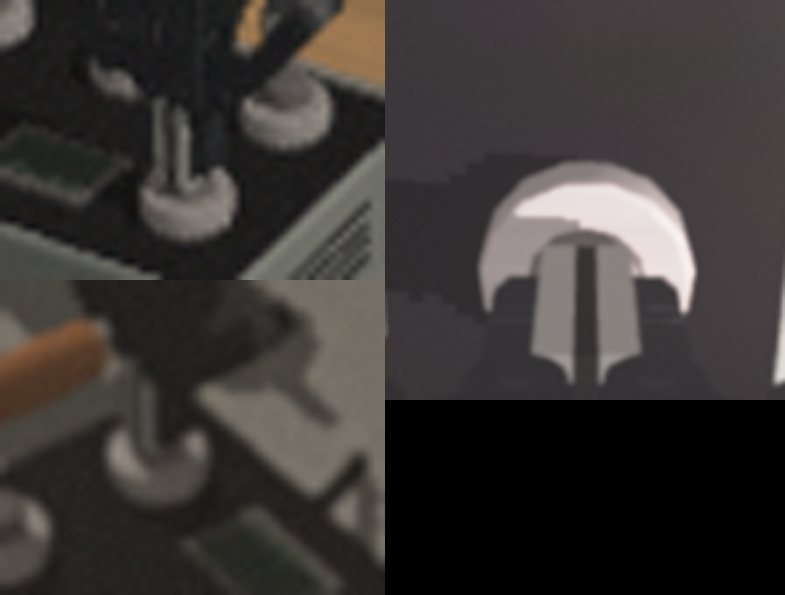

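The tips now sit on the home button face, and it is visibly down in its collar at scene crop (181,185). A little more travel to reach the stop for certain.

```bash
echo '{"moves": [[0, 0, 0.001, 0], [0, 0, 0, 0], [0, 0, 0, 0]]}' | python3 -m jog | grep -E 'pos|^force'; echo '{"moves": [[0, 0, 0.001, 0], [0, 0, 0, 0], [0, 0, 0, 0]]}' | python3 -m jog| grep -E 'clock|pos|^force'
```

```text
tool_pos: [0.4979, -0.1506, 0.0606]
force: [0.1, -0.2, 6.5]
clock: 10.78
tool_pos: [0.4979, -0.1506, 0.0604]
force: [-2.8, 0.3, 14.7]
```

Home is pressed to its stop (14.7 N). Next is prog_mid.

```bash
echo '{"moves": [[0, 0, -0.02, 0], [0, 0, -0.03, 0], [0.0355, -0.034, 0, 0], [0.0355, -0.034, 0, 0], [0, 0, 0.02, 0], [0, 0, 0.018, 0], [0, 0, 0, 0], [0, 0, 0, 0]]}' | python3 -m jog ; echo '{"moves": [[0, 0, 0.004, 0], [0, 0, 0.004, 0], [0, 0, 0.0025, 0], [0, 0, 0, 0], [0, 0, 0, 0]]}' | python3 -m jog| grep -E 'pos|^force'
```

```text
clock: 11.78
tool_pos: [0.4266, -0.2184, 0.0713]
tcp_rot: [-0.0, 0.0, 1.0, 0.0]
force: [0.3, 0.0, 0.0]
width: 0.0
grasp_force: 0.0
tool_pos: [0.4272, -0.2186, 0.0611]
force: [0.7, 1.3, 4.0]
```

```bash
echo '{"moves": [[0, 0, 0.001, 0], [0, 0, 0, 0], [0, 0, 0, 0]]}' | python3 -m jog | grep -E 'pos|^force'
```

```text
tool_pos: [0.4272, -0.2186, 0.0605]
force: [0.7, 0.9, 9.5]
```

```bash
echo '{"moves": [[0, 0, -0.02, 0], [0, 0, -0.03, 0], [-0.035, -0.0335, 0, 0], [-0.035, -0.0335, 0, 0], [0, 0, 0.02, 0], [0, 0, 0.019, 0], [0, 0, 0, 0], [0, 0, 0, 0]]}' | python3 -m jog ; echo '{"moves": [[0, 0, 0.004, 0], [0, 0, 0.004, 0], [0, 0, 0.0025, 0], [0, 0, 0, 0], [0, 0, 0, 0]]}' | python3 -m jog| grep -E 'pos|^force'
```

```text
clock: 13.78
tool_pos: [0.4963, -0.2853, 0.0708]
tcp_rot: [-0.0, 0.0, 1.0, 0.0]
force: [0.4, -0.4, 0.3]
width: -0.0003
grasp_force: 0.0
tool_pos: [0.4971, -0.2856, 0.0607]
force: [-0.7, 1.2, 4.8]
```

```bash
echo '{"moves": [[0, 0, 0.001, 0], [0, 0, 0, 0], [0, 0, 0, 0]]}' | python3 -m jog | grep -E 'pos|^force'
```

```text
tool_pos: [0.4971, -0.2857, 0.0605]
force: [-1.0, 2.1, 11.6]
```

Start is pressed too. Lifting, opening the gripper and moving over the knob.

```bash
echo '{"moves": [[0, 0, -0.02, 0], [0, 0, -0.05, 0], [0, 0, -0.05, 0], [0, 0, -0.05, 0]]}' | python3 -m jog; echo '{"moves": [[-0.01, 0.051, 0, 0], [-0.01, 0.051, 0, 0], [-0.01, 0.051, 0, 0], [-0.01, 0.051, 0, 0], [-0.01, 0.051, 0, 0], [-0.01, 0.051, 0, 0], [-0.009, 0.051, 0, 0], [-0.008, 0.052, 0, 0], [0, 0, 0, 0], [0, 0, 0, 0]]}' | python3 -m jog 0.085
python3 - <<'E'
from h import *
import pickle
s=snap('wrist','w5.png');pickle.dump(s,open('w5.pkl','wb'))
for n in ['scene','side']: pickle.dump(snap(n,n+'5.png'),open(n+'5.pkl','wb'))
E
```

```text
clock: 15.28
tool_pos: [0.496, -0.2853, 0.2301]
tcp_rot: [-0.001, 0.0, 1.0, 0.0]
force: [0.4, -0.4, 0.2]
width: -0.0
grasp_force: 0.0
clock: 16.52
tool_pos: [0.5735, 0.1226, 0.2285]
tcp_rot: [-0.001, 0.0, 1.0, -0.001]
force: [0.8, -0.7, -0.4]
width: 0.0851
grasp_force: 0.0
```

View pics/w5.png

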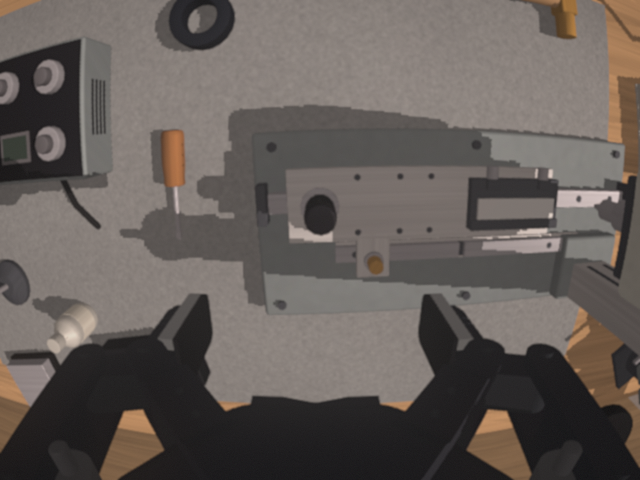

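Knob top is at (320,213), the brass plunger at (376,264), and a dark cross groove in the index strip at about (461,247). Base plate corners are at (253,134) and (268,313).

Run:
```python
from h import *
import pickle
s=pickle.load(open('w5.pkl','rb'))
P={}
for n,u,v,z in [('knobtop',320,213,.111),('plungertop',376,264,.077),('notch',461,247,.038),('stripend',335,254,.038),('c1',253,134,.025),('c2',268,313,.025),('c3',624,145,.025),('nest_l',469,203,.065),('plateNL',287,169,.057),('plateFL',290,243,.057),('plateNR',551,168,.057)]:
    P[n]=onplane(s,u,v,z,True);print(n,P[n].round(4))
yaw=np.arctan2(-(P['c3']-P['c1'])[0],(P['c3']-P['c1'])[1]);print('yaw by edge',yaw, 'by strip',np.arctan2(-(P['notch']-P['stripend'])[0],(P['notch']-P['stripend'])[1]))
x=P['c2']-P['c1'];print('by end',np.arctan2(x[1],x[0]),np.linalg.norm(x))
for y in (yaw,.04,.08):
  a=np.array([-np.sin(y),np.cos(y),0]);b=np.array([np.cos(y),np.sin(y),0])
  for k in ('plungertop','notch','stripend','c1','nest_l'):
    d=P[k]-P['knobtop'];print(round(y,3),k,(d@b).round(4),(d@a).round(4))
# knob other views
S={n:pickle.load(open(n+'0.pkl','rb')) for n in ['scene','side']}
print(tri([ray(s,320,213,True),ray(S['scene'],396,269),ray(S['side'],286,183.5)]))
c=cv2.resize(s['frame'][230:280,320:480],None,fx=5,fy=5,interpolation=cv2.INTER_CUBIC);d=cv2.resize(s['frame'][185:245,270:370],None,fx=5,fy=5,interpolation=cv2.INTER_CUBIC)
cv2.imwrite('pics/c5.png',np.vstack([c,np.hstack([d,np.zeros((300,300,3),np.uint8)])]))
```

```text
knobtop [0.5666 0.1273 0.111 ]
plungertop [0.6218 0.179  0.077 ]
notch [0.619  0.2774 0.038 ]
stripend [0.6257 0.1435 0.038 ]
c1 [0.5061 0.0625 0.025 ]
c2 [0.7004 0.0707 0.025 ]
c3 [0.4908 0.5158 0.025 ]
nest_l [0.5663 0.2693 0.065 ]
plateNL [0.5381 0.0982 0.057 ]
plateFL [0.608  0.0998 0.057 ]
plateNR [0.528 0.368 0.057]
yaw by edge 0.03385988836231695 by strip 0.04968449229951001
by end 0.04216622517822697 0.19441320863090572
0.034 plungertop 0.057 0.0498
0.034 notch 0.0575 0.1482
0.034 stripend 0.0596 0.0141
0.034 c1 -0.0626 -0.0627
0.034 nest_l 0.0045 0.1419
0.04 plungertop 0.0573 0.0494
0.04 notch 0.0584 0.1478
0.04 stripend 0.0597 0.0138
0.04 c1 -0.0629 -0.0623
0.04 nest_l 0.0054 0.1419
0.08 plungertop 0.0592 0.0471
0.08 notch 0.0643 0.1453
0.08 stripend 0.0602 0.0114
0.08 c1 -0.0654 -0.0598
0.08 nest_l 0.0111 0.1415
(array([0.57083485, 0.12661588, 0.11037425]), [np.float64(0.004099471625371613), np.float64(0.001458245516958005), np.float64(0.0035018258418514003)])
```

View pics/c5.png

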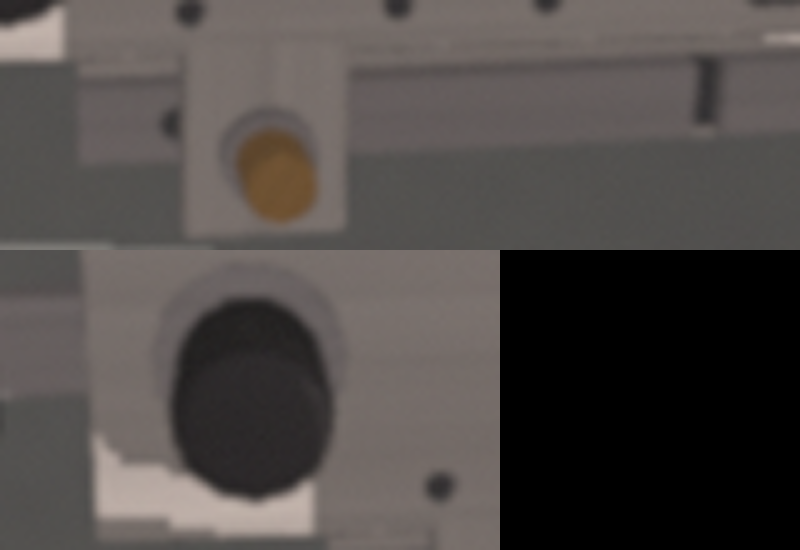

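The zoom puts the notch at (461.4,248) and the knob top centre at (320.5,220), so the knob is at about (0.571, 0.127). The yaw is about 0.04 rad and the notch lies about 98 mm ahead of the ball. I'll turn to match and descend over the knob.

```bash
echo '{"moves": [[0.0025, 0.0045, 0, -0.04], [0, 0, 0.05, 0], [0, 0, 0.04, 0], [0, 0, 0.03, 0], [0, 0, 0, 0], [0, 0, 0, 0]]}' | python3 -m jog; echo '{"moves": [[0, 0, 0.02, 0], [0, 0, 0.02, 0], [0, 0, 0.018, 0], [0, 0, 0, 0], [0, 0, 0, 0]]}' | python3 -m jog
```

```text
clock: 17.42
tool_pos: [0.5724, 0.128, 0.1106]
tcp_rot: [0.001, -0.02, 1.0, 0.0]
force: [-0.8, 0.2, 0.5]
width: 0.0852
grasp_force: 0.0
clock: 18.05
tool_pos: [0.5722, 0.128, 0.0522]
tcp_rot: [0.001, -0.02, 1.0, 0.0]
force: [0.3, 0.2, 0.6]
width: 0.0853
grasp_force: 0.0
```

```bash
echo '{"moves": [[0, 0, 0, 0], [0, 0, 0, 0], [0, 0, 0, 0], [0, 0, 0, 0]]}' | python3 -m jog 0.022 20;echo '{"moves": [[0, 0, 0, 0], [0, 0, 0, 0], [0, 0, 0, 0], [0, 0, 0, 0]]}' | python3 -m jog 0.01 30
```

```text
clock: 18.55
tool_pos: [0.5716, 0.1276, 0.0516]
tcp_rot: [0.0, -0.02, 1.0, -0.0]
force: [-0.9, -0.2, 2.9]
width: 0.0253
grasp_force: 20.9
clock: 19.05
tool_pos: [0.5716, 0.1277, 0.0516]
tcp_rot: [0.0, -0.02, 1.0, -0.0]
force: [-0.8, -0.6, 6.6]
width: 0.0251
grasp_force: 29.2
```

Gripped (opening 25 mm). Firming the grip and sliding along the rail.

```bash
echo '{"moves": [[0, 0, -0.001, 0], [0, 0, 0, 0], [0, 0, 0, 0]]}' | python3 -m jog - 50; echo '{"moves": [[0, 0.005, 0, 0], [0, 0.01, 0, 0], [0, 0.01, 0, 0], [0, 0.01, 0, 0], [0, 0.005, 0, 0], [0, 0, 0, 0]]}' | python3 -m jog
```

```text
clock: 19.42
tool_pos: [0.5716, 0.1276, 0.0518]
tcp_rot: [0.0, -0.02, 1.0, -0.0]
force: [3.3, -1.3, -5.0]
width: 0.0249
grasp_force: 49.3
clock: 20.18
tool_pos: [0.57, 0.1688, 0.0518]
tcp_rot: [0.0, -0.02, 1.0, 0.0]
force: [5.0, 1.3, -7.8]
width: 0.0246
grasp_force: 49.4
```

```bash
echo '{"moves": [[0, 0.005, 0.0005, 0], [0, 0.01, 0, 0], [0, 0.01, 0, 0], [0, 0.01, 0, 0], [0, 0.005, 0, 0], [0, 0, 0, 0]]}' | python3 -m jog; echo '{"moves": [[0, 0.003, 0, 0], [0, 0.003, 0, 0], [0, 0, 0, 0]]}' | python3 -m jog | grep -E 'pos|force'
```

```text
clock: 20.92
tool_pos: [0.5686, 0.2087, 0.0518]
tcp_rot: [0.0, -0.02, 1.0, 0.0]
force: [4.3, 1.8, -6.6]
width: 0.0247
grasp_force: 49.7
tool_pos: [0.5684, 0.2139, 0.0518]
force: [4.3, -0.8, -6.1]
grasp_force: 49.7
```

```bash
echo '{"moves": [[0, 0.001, 0, 0], [0, 0.001, 0, 0], [0, 0, 0, 0]]}' | python3 -m jog | grep -E 'pos|^force'; echo '{"moves": [[0, 0.001, 0, 0], [0, 0, 0, 0]]}' | python3 -m jog | grep -E 'pos|^force';echo '{"moves": [[0, 0.001, 0, 0], [0, 0, 0, 0]]}' | python3 -m jog | grep -E 'pos|^force';echo '{"moves": [[0, 0.001, 0, 0], [0, 0, 0, 0]]}' | python3 -m jog | grep -E 'pos|^force'
```

```text
tool_pos: [0.5684, 0.2153, 0.0518]
force: [4.8, -1.9, -5.9]
tool_pos: [0.5683, 0.2162, 0.0518]
force: [4.1, -2.1, -5.7]
tool_pos: [0.5683, 0.2173, 0.0518]
force: [5.2, -1.7, -6.4]
tool_pos: [0.5683, 0.2182, 0.0518]
force: [6.0, -2.6, -5.4]
```

Drag is a steady 2 N, as expected. Continuing in 1 mm steps.

```bash
echo '{"moves": [[0, 0.001, 0, 0], [0, 0, 0, 0]]}' | python3 -m jog | grep -E 'pos|^force'; echo '{"moves": [[0, 0.001, 0, 0], [0, 0, 0, 0]]}' | python3 -m jog | grep -E 'pos|^force'
```

```text
tool_pos: [0.5682, 0.2193, 0.0518]
force: [5.3, -1.3, -7.0]
tool_pos: [0.5682, 0.2202, 0.0518]
force: [4.8, -1.1, -6.3]
```

```bash
echo '{"moves": [[0, 0.001, 0, 0], [0, 0, 0, 0]]}' | python3 -m jog | grep -E 'pos|^force'; echo '{"moves": [[0, 0.001, 0, 0], [0, 0, 0, 0]]}' | python3 -m jog | grep -E 'pos|^force'
```

```text
tool_pos: [0.5681, 0.2215, 0.0518]
force: [5.2, -1.2, -6.9]
tool_pos: [0.5681, 0.2233, 0.0518]
force: [4.9, 0.1, -6.1]
```

The carriage ran ahead of the command and the force went forward, so the ball is entering the notch. Now half-millimetre steps.

```bash
echo '{"moves": [[0, 0.0005, 0, 0], [0, 0, 0, 0], [0, 0, 0, 0]]}' | python3 -m jog | grep -E 'pos|^force'
```

```text
tool_pos: [0.568, 0.2256, 0.0518]
force: [6.2, 2.8, -7.6]
```

```bash
echo '{"moves": [[0, 0.0005, 0, 0], [0, 0, 0, 0], [0, 0, 0, 0]]}' | python3 -m jog | grep -E 'pos|^force'
```

```text
tool_pos: [0.568, 0.2257, 0.0518]
force: [5.1, 1.9, -7.4]
```

```bash
echo '{"moves": [[0, 0.001, 0, 0], [0, 0, 0, 0], [0, 0, 0, 0]]}' | python3 -m jog | grep -E 'pos|^force'
```

```text
tool_pos: [0.568, 0.2258, 0.0518]
force: [5.1, 1.2, -6.9]
```

```bash
echo '{"moves": [[0, 0.001, 0, 0], [0, 0, 0, 0], [0, 0, 0, 0]]}' | python3 -m jog | grep -E 'pos|^force'
```

```text
tool_pos: [0.568, 0.2258, 0.0518]
force: [5.2, -0.9, -6.6]
```

The commanded 2 mm gave 0.1 mm of motion, so the ball is held firmly. The travel of 98 mm matches the image measurement, and the side load is near zero. Handing in.

```bash
echo '{"moves": [[0, 0, 0, 0], [0, 0, 0, 0], [0, 0, 0, 0], [0, 0, 0, 0]]}' | python3 -m jog; python3 -c "
from bench import manip
print(manip.close_job())"
```

```text
clock: 25.42
tool_pos: [0.568, 0.2258, 0.0518]
tcp_rot: [0.0, -0.02, 1.0, 0.0]
force: [5.2, -0.7, -6.9]
width: 0.025
grasp_force: 49.8
the job is handed in; nothing more can be done
None
```

I pressed home, middle programme and start to their stops in that order, slid the carriage 98 mm until the ball clicked into the notch, and handed in at 25.4 s still gripping the knob; no verdict came back.

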